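# Seat the colour tray under the leaf spring of the paint box

## Task

The loose wooden colour tray lies in the channel of the paint box, on a sprung floor plate that holds it too high to go under the steel bar. With the fingertips on the tray's thumb pad, press it down firmly and, keeping it pressed, slide it under the bar and its leaf spring until it is fully home against the end stop, then let go. The tray is only pressed and pushed, never lifted, and do not disturb the water pot, the jar or the brush standing around.

Things in the scene. Friction and masses are not known exactly. Their poses are not given: they have to be found in the camera images.
- paintbox: Fixed wooden paint box, flat on the table, 330 mm long (its y). Origin: underside, mid-channel. z up. The tray channel runs along y, 64 mm wide, between side walls 8 mm thick, tops at z = 35 mm; colour wells, 34 mm high, fill x = 41 to 171 mm. The tray must slide towards +y: under a steel bar, then on to the end stop. A 26 mm high sill closes the -y end.
- tray: Loose wooden tray in the channel, axes along the paint box's: 60 wide (x), 160 long (y), 20 mm high, 0.18 to 0.29 kg, 2 mm play each side. Origin: centre of underside. +y end goes in first. At the start its top is 46 mm above the table, 5 mm too high for the bar. A rib across its top, y = -35 to -27 mm, 10 mm tall, 56 mm wide. Three flush colour pans. Home: origin at paint box y = 70 mm.
- thumb_pad (a point): Centre of the flat cork thumb pad on the tray's top, at tray y = -57.5 mm. The free flat area behind the rib is 60 mm wide and 45 mm long (tray y = -80 to -35 mm): fingertips there press the tray down and push forward against the rib. Rib and pad stay outside the bar even when the tray is home.
- tray_front (a point): Middle of the tray's front (+y) end face, 80 mm ahead of its origin, 10 mm above its underside.
- bar_front (a point): Middle of the lower front edge of the fixed steel bar (10 x 10 mm, 84 mm long) that crosses the channel at paint box y = 55 to 65 mm; underside at z = 41 mm, top at z = 51 mm.
- stop_face (a point): Middle of the face of the fixed end stop that the tray's front end must meet: paint box y = 150 mm, z = 30 mm. The stop is 48 mm high.
- floor_plate (a joint): How far the sprung aluminium floor plate under the tray (61 x 308 mm, stays level) has sunk, m: 0 up, 0.010 fully down. Pressing on the tray, it starts to sink at about 5 N and is fully down at about 13 N; the tray clears the bar from 0.005 on (about 9 N). It springs back up when let go.
- leaf (a joint): Lift of the steel leaf spring (46 mm wide, 40 mm long) that slopes down from behind the bar towards the stop, rad: 0 free (tip about 33 mm above the table). The tray passing under lifts it by 0.05 to 0.25 rad; it drags with a few newtons. Sliding the pressed tray takes about 7 to 12 N along the channel in all.
- water_pot: White open plastic water pot, 90 mm across, 90 mm high, beyond the stop end of the paint box. Origin: centre of the underside.
- medium_jar: Closed glass jar, 56 mm across, 75 mm high, near the other end of the paint box. Origin: centre of the underside.
- flat_brush: Flat brush with wooden handle, 166 mm long along its y, 13 mm high, lying on the robot's side of the paint box. Origin: on its underside, near the ferrule's back end.
Not all that is in view belongs to the job. Several things have the shape of the tray; the one meant has the colours described above.

How it is judged (in metres and radians):
On the way, in this order (a step that is already met when the one before it is completed fails the run):
1. the tray is pressed down on its sprung floor, in front of the bar (value of joint floor_plate above 0.004 m and y of tray_front in the frame of paintbox below 0.065 m and contact force between the fingers and tray above 3 N), for 0.05 s.
2. the tray is slid home under the bar and the leaf spring (y of tray_front in the frame of paintbox above 0.145 m and value of joint leaf above 0.03 rad), for 0.1 s.
At the end, for the whole second after the job is handed in: The tray lies flat and still under the bar and the lifted leaf spring, its front end within 5 mm of the end stop (all of step 2 and z of tray in the frame of paintbox between 0.013 and 0.0235 m and angle between tray's own z axis and vertical below 0.06 rad and linear speed of tray below 0.01 m/s); the robot touches nothing.
It fails at once if the tray is lifted off its floor plate by more than 6 mm (z of tray in the frame of paintbox above 0.032 m).
It fails at once if the tray is tipped up (angle between tray's own z axis and vertical above 0.2 rad).
It fails at once if the water pot, the jar or the brush is moved by more than 20 mm (distance of any of water_pot, medium_jar, flat_brush from where it was at the start of the episode above 0.02 m).
It also fails if it takes over 45 s, if anything falls off the work surface, if the arm or the gripper's body presses on something with over 40 N, if the wrist force passes 120 N, or if a joint passes its speed limit or range.

## Robot

A 6-joint arm with a two-finger parallel gripper is mounted at the origin on the work surface. World frame = base frame: x ahead of the robot, y to its left, z up, the work surface at z = 0. Lengths are in mm, angles in rad, forces in N, time in s.
With the tool pointing down it reaches from about 325 to 775 mm from the base axis. Payload 5.5 kg.
Tool frame: the origin (TCP) lies midway between the tips of the shut fingers; the grasp point (between the pads) lies pinch_z behind it (pinch_z is the distance from the TCP to the grasp point, in mm); y points along the fingers, x is the direction in which the jaws open and shut, and the axes are right-handed (so a half turn about y gives the same grasp; the last joint's range is limited). The gripper opens to 85 mm and grips with 20 to 120 N. Pads are 22 mm wide; open, the fingers measure 114 mm over their backs; the gripper's body (76 mm by 85 mm) begins 54 mm behind the grasp point. The pads swing forward as they close: fully open they stand 13 mm farther back than shut.
Start: joints at [-1.401, 0.091, 1.231, -0, 1.82, -0.057], TCP at [134.915, -584.649, 194.075] pointing down, gripper open.
Joint ranges: [-2.87, 2.87], [-0.86, 2.18], [0.17, 2.46], [-1.51, 4.65], [0.06, 2.69], [-2.65, 2.65]. Speed limits (rad/s): [2.57, 2.57, 3.01, 3.14, 3.14, 3.14].

## Interface

Orientations are given as a unit quaternion [w, x, y, z].
In Python, from cell import * gives the robot as it stands.
- The arm moves only by the shell command python3 -m creep 'ROWS'. ROWS is JSON, one flat list of numbers, 7 for each row, row after row: the shift along the world's x, y, z in cm, then the turn, a rotation vector about the world's x, y, z in rad, then the opening in per cent of the stroke, from 0 (shut) to 100 (fully open). In form: [dx, dy, dz, wx, wy, wz, fingers, dx, dy, dz, wx, wy, wz, fingers, ...]. A call has exactly 5 rows; each row shifts and turns the commanded pose from where the row before left it; what a row does not reach is not made up. A row lasts 1/8 s, in which the tool goes at most 62.5 mm and 10.7 degrees, less where a joint would pass 70% of its speed; a pose out of reach is approached as far as the arm can. A call is refused whole if a number of a shift passes 6.25 or a number of a turn 0.188, either way. A call with a gripper value outside its range is refused whole. The fingers move at their own pace and stop on an object; the grip force is fixed at half the most. Time passes only in rows, so rows that do not move let the fingers close, or fill a call up. It gives the time, the measured TCP pose, the force and the opening at its end, in the units of the state.
- observe(): the state, without advancing time (a new reading comes with each control period).
- get_image(name): name is "side" or "top" or "wrist"; returns a dict with "image" (384x512x3 uint8, red, green, blue), "fx", "fy", "cx", "cy" (pixels), "eye" and "orientation" of the camera in the world; the wrist camera has in their place "tool_from_camera" (4x4, takes a point from camera to tool coordinates, whose origin is the TCP and whose axes are the tool frame's). Camera axes: x right, y down, z forward; pixel columns grow to the right and rows downward; lengths in mm; the calibration is good to about 2 mm. A picture is of the moment at which its call begins: read the wrist's pose just before it. There is no depth.
- job_done(): hands the job in, once; it reports no verdict.
The state is a dict: "clock": time; "joint_positions": joint angles; "qvel": joint speeds; "joint_efforts": joint torques, N m; "eef_pos": TCP position; "orientation": TCP orientation; "contact_force": force on the tool from outside, world axes, zero at the start; "wrist_torque": the same for the moment, N m; "finger_gap": finger opening in mm.
Only numpy, scipy, OpenCV 4.12 (cv2) and the standard library are available. Lean on these libraries where they do the work, as an engineer would, in place of code of your own. Each camera call takes 0.05 s, during which the arm holds its last target.

## Working session

There is one attempt and no reset: what is moved stays moved. The work goes in short steps, Python scripts to look and compute and a shell command to move; the robot and the scene stay as the last step left them, time stands still between calls to the robot, and variables do not carry over. Pictures are saved under pics/ and viewed, and the job is handed in when it is done.

```bash
ls; mkdir -p pics; python3 - <<'E'
from cell import *
import cv2
s=observe(); print(s)
for n in ["side","top"]:
    d=get_image(n); cv2.imwrite(f"pics/{n}0.png",d["image"][:,:,::-1]); print(n,{k:v for k,v in d.items() if k!="image"})
E
```

```text
pics
{'clock': 0.0, 'joint_positions': array([-1.40071626e+00,  9.18582398e-02,  1.23189467e+00, -1.41926526e-05,
        1.81977460e+00, -5.67151816e-02]), 'qvel': array([-4.28199272e-05,  1.33053894e-03,  1.28938593e-03, -2.80732983e-04,
        5.92950810e-05,  4.28357930e-04]), 'joint_efforts': array([ 1.91947613e-03, -4.58732808e+01, -4.18017769e+01,  3.30954344e-05,
        1.17546387e-02,  3.49760199e-06]), 'eef_pos': array([ 134.83874475, -584.29426498,  192.94633477]), 'orientation': array([ 0.55381694, -0.55291313,  0.44072565, -0.43969849]), 'contact_force': array([ 0.22986355, -1.24156973,  0.83696521]), 'wrist_torque': array([-0.00493242, -0.01255882, -0.04957506]), 'finger_gap': 85.31738709035193}
side {'fx': 463.38540905746356, 'fy': 463.38540905746356, 'cx': 251.82700264042072, 'cy': 188.53437994282257, 'eye': array([ 430.34761856, 1017.80116644,  717.67427603]), 'orientation': array([ 0.05257902, -0.06882796,  0.87283095, -0.48027522])}
top {'fx': 442.79080167055537, 'fy': 442.79080167055537, 'cx': 259.9408034481678, 'cy': 188.35626539561827, 'eye': array([ 421.157455  ,   21.97943218, 1361.2569558 ]), 'orientation': array([-0.05069531,  0.70716355, -0.7038632 ,  0.04388949])}
```

View pics/side0.png

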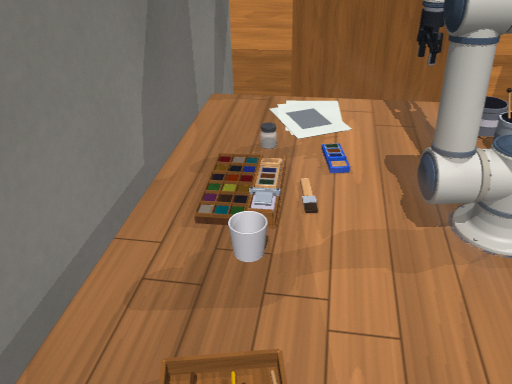

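View pics/top0.png

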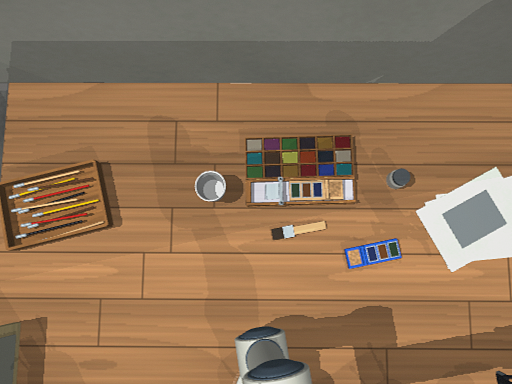

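```bash
cat > h.py <<'E'
import numpy as np, cv2, json, pickle
from scipy.spatial.transform import Rotation as R
def rot(q): return R.from_quat([q[1],q[2],q[3],q[0]])
def ray(d,u,v,z):
    Rm=rot(d["orientation"]).as_matrix()
    r=Rm@np.array([(u-d["cx"])/d["fx"],(v-d["cy"])/d["fy"],1.]); e=np.array(d["eye"])
    return e+r*(z-e[2])/r[2]
def proj(d,p):
    c=rot(d["orientation"]).as_matrix().T@(np.array(p)-d["eye"])
    return np.array([d["cx"]+d["fx"]*c[0]/c[2],d["cy"]+d["fy"]*c[1]/c[2]])
E
python3 - <<'E'
from h import *
print(rot([ 0.55381694, -0.55291313,  0.44072565, -0.43969849]).as_matrix().round(3))
im=cv2.imread("pics/top0.png")
cv2.imwrite("pics/topz.png",cv2.resize(im[80:380,100:512],None,fx=1.9,fy=1.9,interpolation=cv2.INTER_CUBIC))
E
```

```text
[[ 0.225 -0.     0.974]
 [-0.974  0.002  0.225]
 [-0.002 -1.     0.   ]]
```

```bash
python3 - <<'E'
from h import *
im=cv2.imread("pics/top0.png")
cv2.imwrite("pics/topz1.png",cv2.resize(im[125:275,230:420],None,fx=4,fy=4,interpolation=cv2.INTER_CUBIC))
im=cv2.imread("pics/side0.png")
cv2.imwrite("pics/sidez1.png",cv2.resize(im[110:270,190:360],None,fx=3.7,fy=3.7,interpolation=cv2.INTER_CUBIC))
E
```

```text
(no output)
```

View pics/topz1.png

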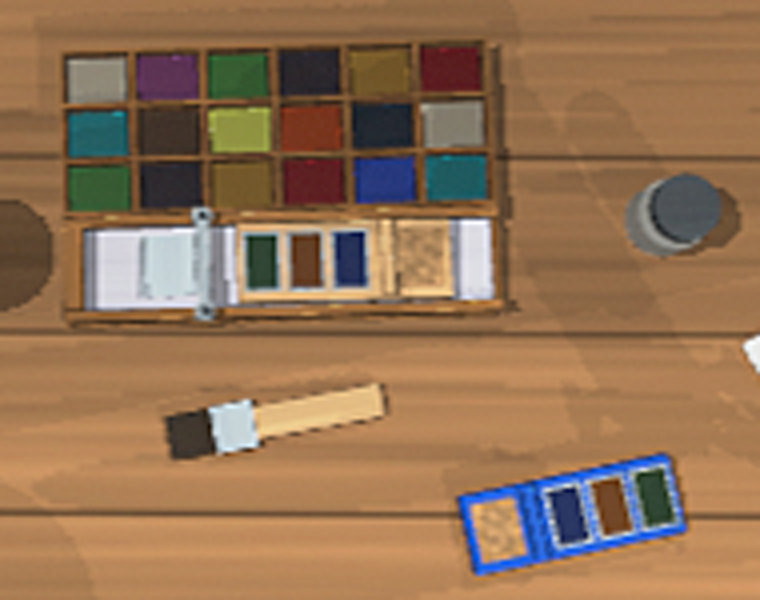

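View pics/sidez1.png

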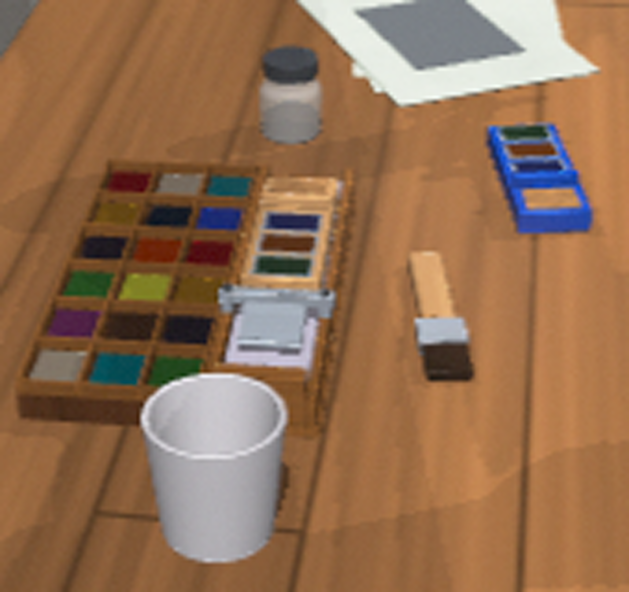

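```bash
python3 - <<'E'
from h import *
from cell import *
t=get_image("top"); s=get_image("side")
T=lambda x,y,z: ray(t,230+(x+.5)/4-.5,125+(y+.5)/4-.5,z).round(1)
S=lambda x,y,z: ray(s,190+(x+.5)/3.7-.5,110+(y+.5)/3.7-.5,z).round(1)
for n,a in dict(bar_a=(203,215,51),bar_b=(206,312,51),tray_ne=(238,225,46),tray_fb=(238,304,46),pad=(423,258,46),rib_c=(383,260,56),tray_bk_a=(453,222,46),tray_bk_b=(453,296,46),box_p=(65,322,35),box_m=(505,308,35),well_a=(65,53,34),well_b=(490,42,34),pot=None,jar=(686,210,75)).items():
    if a: print("top",n,T(*a))
for n,a in dict(bar_a=(225,291,51),bar_b=(332,294,51),pad=(304,187,46),jar=(290,65,75),wellNear=(22,400,34),wellFar=(112,163,34),chanNear=(312,375,48),rearR=(342,180,46)).items():
    print("side",n,S(*a))
E
```

```text
top bar_a [628.  -25.9  51. ]
top bar_b [555.1 -28.1  51. ]
top tray_ne [621.3 -52.4  46. ]
top tray_fb [561.7 -52.2  46. ]
top pad [ 596.9 -190.6   46. ]
top rib_c [ 593.9 -159.3   56. ]
top tray_bk_a [ 624.2 -213.5   46. ]
top tray_bk_b [ 568.4 -212.4   46. ]
top box_p [548.7  77.3  35. ]
top box_m [ 560.7 -253.2   35. ]
top well_a [756.2  79.3  34. ]
top well_b [ 765.8 -246.7   34. ]
top jar [ 629.3 -379.    75. ]
side bar_a [631.7 -22.3  51. ]
side bar_b [553.9 -28.4  51. ]
side pad [ 597.  -194.6   46. ]
side jar [ 632.4 -363.4   75. ]
side wellNear [750.4 107.   34. ]
side wellFar [ 767.9 -237.9   34. ]
side chanNear [555.4  70.7  48. ]
side rearR [ 567.8 -210.2   46. ]
```

The wooden tray in the channel (top px ≈ (315,190), cork pad at (336,189)) is the target. The blue tray at (373,253) has the same shape, but it is blue and lies loose on the table, so it is a decoy. The enlarged crop confirms natural wood, a rib and a cork pad in the channel. The measured sizes agree: tray length about 160 mm, and box yaw about 0.033 rad. Next I move above the pad with the fingers shut.

```bash
python3 -m creep '[4.6,3.9,0,0,0,0.138,0, 4.6,3.9,0,0,0,0.138,0, 4.6,3.9,0,0,0,0.138,0, 4.6,3.9,0,0,0,0.138,0, 4.6,3.9,0,0,0,0.138,0]'; python3 -m creep '[4.6,3.9,0,0,0,0.138,0, 4.6,3.9,0,0,0,0.138,0, 4.6,3.9,0,0,0,0.138,0, 4.6,3.9,0,0,0,0.138,0, 4.4,3.7,0,0,0,0.138,0]'
python3 - <<'E'
from h import *
from cell import *
s=observe(); print(s["clock"],s["eef_pos"],s["joint_positions"],s["contact_force"],s["finger_gap"]); print(rot(s["orientation"]).as_matrix().round(3))
d=get_image("wrist"); print(d["tool_from_camera"],d["fx"],d["cx"],d["cy"])
cv2.imwrite("pics/w1.png",d["image"][:,:,::-1])
E
```

```text
clock: 0.82
eef_pos: [366.1, -388.2, 194.0]
orientation: [-0.67, 0.67, -0.226, 0.226]
contact_force: [1.6, -1.2, -0.6]
finger_gap: -0.2
clock: 1.45
eef_pos: [594.2, -195.0, 193.9]
orientation: [-0.707, 0.707, 0.014, -0.014]
contact_force: [0.0, -0.9, 0.2]
finger_gap: -0.2
1.45 [ 594.22019179 -195.04301739  193.86886683] [-3.71464546e-01  1.60677675e-01  1.15572796e+00 -1.37035431e-04
  1.82527463e+00 -4.12313777e-01] [ 0.04774149 -0.88587339  0.20777098] -0.24520487445317501
[[ 0.999 -0.    -0.041]
 [ 0.041 -0.     0.999]
 [-0.    -1.    -0.   ]]
[[ 9.99999789e-01 -6.15878175e-05 -6.46007729e-04 -1.58711784e+00]
 [ 5.94365023e-04 -3.12656853e-01  9.49865958e-01 -1.79731002e+02]
 [-2.60478915e-04 -9.49866142e-01 -3.12656750e-01  7.94648247e+01]
 [ 0.00000000e+00  0.00000000e+00  0.00000000e+00  1.00000000e+00]] 287.1152151772978 256.963035421633 190.12832908232886
```

View pics/w1.png

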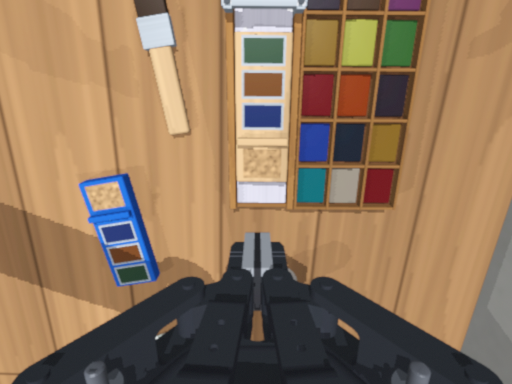

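The wrist view shows the shut fingertips at (258,240), the cork pad at (262,163), the rib at (262,143) and the bar at the top edge (264,5). I cross-check these by casting rays.

```bash
python3 - <<'E'
from h import *
from cell import *
s=observe(); d=get_image("wrist")
im=d["image"]
M=np.eye(4); M[:3,:3]=rot(s["orientation"]).as_matrix(); M[:3,3]=s["eef_pos"]
C=M@d["tool_from_camera"]
def W(u,v,z):
    r=C[:3,:3]@np.array([(u-d["cx"])/d["fx"],(v-d["cy"])/d["fy"],1.]); return (C[:3,3]+r*(z-C[2,3])/r[2]).round(1)
for n,a in dict(pad=(262,163,46),back_l=(238,182,46),back_r=(286,182,46),front_l=(239,28,46),front_r=(290,28,46),rib_l=(238,139,56),rib_r=(286,139,56),bar_l=(224,9,46),box_l=(232,208,35),box_r=(295,208,35),box_fr=(390,209,34)).items(): print(n,W(*a))
cv2.imwrite("pics/w1z.png",cv2.resize(im[0:270,200:340,::-1],None,fx=2.2,fy=2.2,interpolation=cv2.INTER_CUBIC))
print(s["clock"])
E
```

```text
pad [ 602.1 -183.3   46. ]
back_l [ 575.  -207.7   46. ]
back_r [ 631.8 -204.7   46. ]
front_l [570.9 -45.7  46. ]
front_r [622.4 -43.   46. ]
rib_l [ 574.  -155.7   56. ]
rib_r [ 626.5 -152.9   56. ]
bar_l [555.5 -29.7  46. ]
box_l [ 568.  -245.5   35. ]
box_r [ 647.3 -241.4   35. ]
box_fr [ 767.8 -236.9   34. ]
1.5
```

View pics/w1z.png

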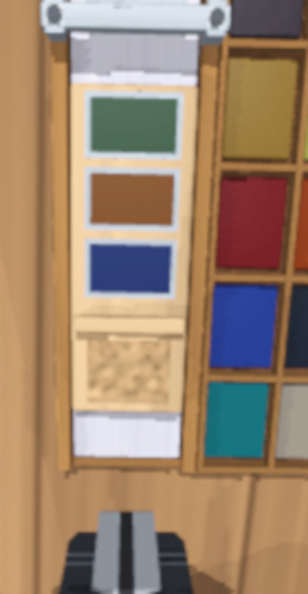

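```bash
python3 -m creep '[0.2,0.1,-3,0,0,-0.006,0, 0.3,0.2,-4,0,0,0,0, 0,0,-3,0,0,0,0, 0,0,-1.2,0,0,0,0, 0,0,0,0,0,0,0]'
python3 - <<'E'
from h import *
from cell import *
s=observe(); d=get_image("wrist"); print(s["clock"],s["eef_pos"],s["contact_force"])
im=d["image"]
M=np.eye(4); M[:3,:3]=rot(s["orientation"]).as_matrix(); M[:3,3]=s["eef_pos"]
C=M@d["tool_from_camera"]; np.savez("c2.npz",C=C,k=[d["fx"],d["cx"],d["cy"]])
cv2.imwrite("pics/w2.png",im[:,:,::-1])
cv2.imwrite("pics/w2z.png",cv2.resize(im[0:290,170:360,::-1],None,fx=2,fy=2,interpolation=cv2.INTER_CUBIC))
for n in ["side","top"]:
    cv2.imwrite(f"pics/{n}2.png",get_image(n)["image"][:,:,::-1])
im=cv2.imread("pics/side2.png")
cv2.imwrite("pics/side2z.png",cv2.resize(im[110:270,190:360],None,fx=3.7,fy=3.7,interpolation=cv2.INTER_CUBIC))
E
```

```text
clock: 2.17
eef_pos: [597.4, -193.9, 81.6]
orientation: [0.707, -0.707, -0.01, 0.011]
contact_force: [0.0, 0.4, 0.6]
finger_gap: 0.0
2.175 [ 597.35608504 -193.85747291   81.62567295] [0.02189137 0.44280369 0.60648867]
```

View pics/w2z.png

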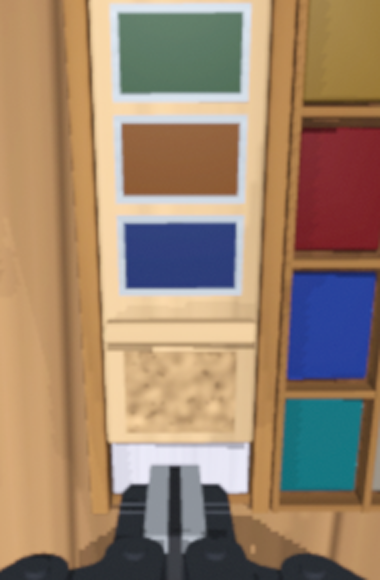

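View pics/side2z.png

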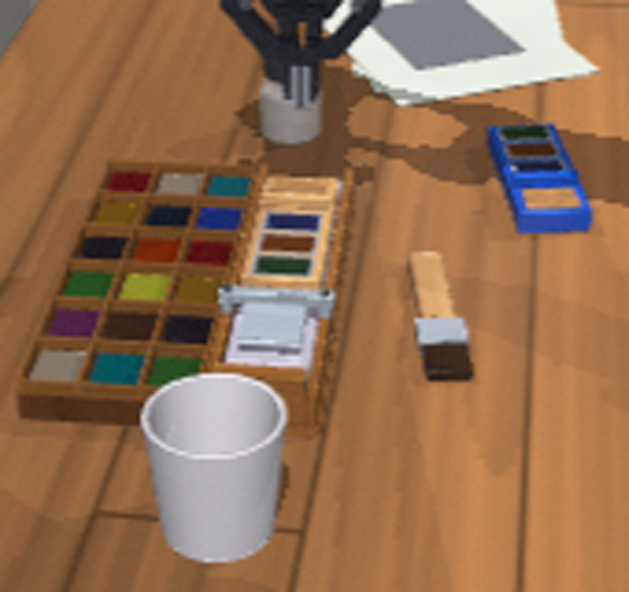

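```bash
python3 - <<'E'
from h import *
from cell import *
f=np.load("c2.npz"); C=f["C"]; fx,cx,cy=f["k"]
def W(u,v,z):
    u=170+(u+.5)/2-.5; v=(v+.5)/2-.5
    r=C[:3,:3]@np.array([(u-cx)/fx,(v-cy)/fx,1.]); return (C[:3,3]+r*(z-C[2,3])/r[2]).round(1)
for n,a in dict(pad=(181,391,46),pad_front=(181,347,46),pad_back=(181,434,46),back_l=(105,442,46),back_r=(252,442,46),rib_top_front=(181,321,56),rib_bl=(107,343,56),rib_br=(255,343,56),tipL=(150,465,81.6),tipR=(198,465,81.6)).items(): print(n,W(*a))
d=get_image("side"); t=get_image("top")
P=[597.4,-193.9,81.6]
p=proj(d,P); print("side tip expected crop",(p-[190,110])*3.7)
p=proj(t,P); print("top tip",p)
E
```

```text
pad [ 598.1 -189.5   46. ]
pad_front [ 597.5 -171.5   46. ]
pad_back [ 598.7 -208.1   46. ]
back_l [ 567.7 -212.6   46. ]
back_r [ 627.8 -210.8   46. ]
rib_top_front [ 597.  -159.1   56. ]
rib_bl [ 570.  -168.1   56. ]
rib_br [ 624.5 -166.5   56. ]
tipL [ 587.5 -204.6   81.6]
tipR [ 604.1 -204.1   81.6]
side tip expected crop [301.91529813 146.96162771]
top tip [338.4673636  187.33175837]
```

```bash
python3 - <<'E'
from h import *
from cell import *
s=observe(); print(s["eef_pos"],s["clock"])
d=get_image("side"); im=d["image"][:,:,::-1]
p=proj(d,[597.4,-193.9,81.6]); print(p)
a=cv2.resize(im[80:180,220:330],None,fx=6,fy=6,interpolation=cv2.INTER_CUBIC)
cv2.circle(a,tuple(int(x) for x in (p-[220,80])*6+3),4,(0,0,255),1)
cv2.imwrite("pics/s3.png",a)
t=get_image("top"); im=t["image"][:,:,::-1]
p=proj(t,[597.4,-193.9,81.6]); print(p)
a=cv2.resize(im[140:260,270:400],None,fx=5,fy=5,interpolation=cv2.INTER_CUBIC)
cv2.circle(a,tuple(int(x) for x in (p-[270,140])*5+3),4,(0,0,255),1)
cv2.imwrite("pics/t3.png",a)
f=np.load("c2.npz"); C=f["C"]; fx,cx,cy=f["k"]
u,v=170+174.5/2,465/2
r=C[:3,:3]@np.array([(u-cx)/fx,(v-cy)/fx,1.])
for z in (81.6,90,100,110,120): 
    P=C[:3,3]+r*(z-C[2,3])/r[2]; print(P, (proj(d,P)-[220,80])*6)
E
```

```text
[ 598.71970715 -194.04626887   83.9887303 ] 2.425
[271.59872923 149.71935884]
[338.4673636  187.33175837]
[ 596.15826047 -204.52184347   81.6       ] [314.96170027 408.63111229]
[ 596.04216011 -200.31885344   90.        ] [314.02592196 397.35773404]
[ 595.9039454  -195.31529388  100.        ] [312.89760296 383.76480641]
[ 595.76573069 -190.31173431  110.        ] [311.75343354 369.98092766]
[ 595.62751597 -185.30817475  120.        ] [310.59307732 356.00204564]
```

View pics/s3.png

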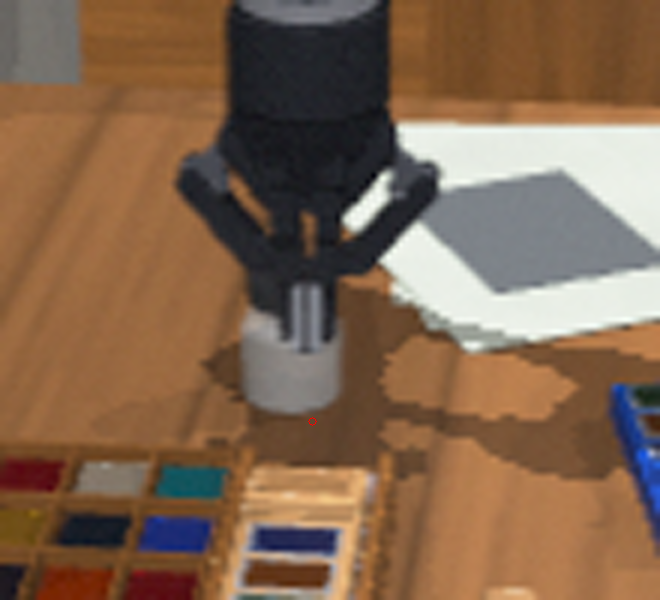

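View pics/t3.png

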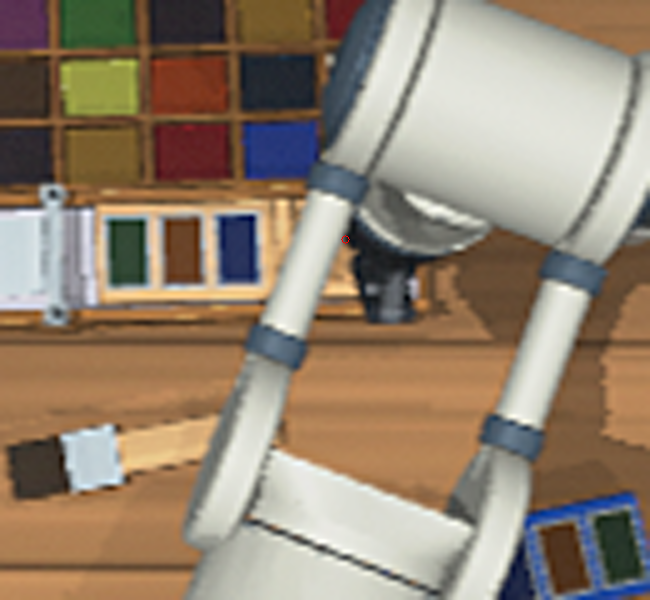

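```bash
python3 -c "
import cell
print([ (k,getattr(cell,k)) for k in dir(cell) if not k.startswith('_')])"
python3 -m creep '[-0.1,0.4,0,0,0,0,0, 0,0.3,-1,0,0,0,0, 0,0,-1,0,0,0,0, 0,0,-0.9,0,0,0,0, 0,0,0,0,0,0,0]'
python3 - <<'E'
from h import *
from cell import *
s=observe(); print(s["clock"],s["eef_pos"],s["contact_force"])
d=get_image("side"); im=d["image"][:,:,::-1]
p=proj(d,s["eef_pos"])
a=cv2.resize(im[80:180,220:330],None,fx=6,fy=6,interpolation=cv2.INTER_CUBIC)
cv2.circle(a,tuple(int(x) for x in (p-[220,80])*6+3),4,(0,0,255),1)
cv2.imwrite("pics/s4.png",a)
im=get_image("wrist")["image"][:,:,::-1]
cv2.imwrite("pics/w4.png",cv2.resize(im[0:290,170:360],None,fx=2,fy=2,interpolation=cv2.INTER_CUBIC))
E
```

```text
[('Unreachable', <class 'cell.Unreachable'>), ('get_image', <function make.<locals>.drawn_camera at 0x7f6330a5c180>), ('job_done', <function connect.<locals>.done at 0x7f63309d37e0>), ('observe', <function make.<locals>.<lambda> at 0x7f6330a5c680>), ('pinch_z', 18.700000000000003)]
clock: 3.15
eef_pos: [596.1, -186.4, 51.3]
orientation: [0.707, -0.707, -0.01, 0.011]
contact_force: [-0.8, -0.2, 0.8]
finger_gap: 0.2
3.15 [ 596.08158137 -186.39865249   51.30974308] [-0.81278231 -0.21914752  0.79162737]
```

View pics/s4.png

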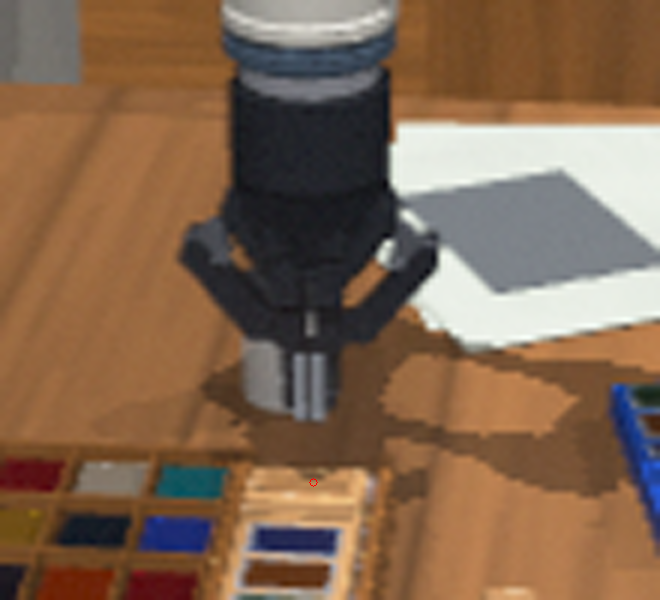

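View pics/w4.png

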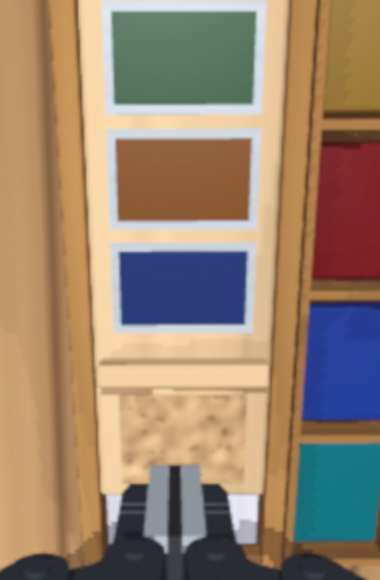

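The rendered fingertips stand about 40 mm above the reported TCP in both the side view (tip row 418, reported TCP row 482) and the wrist view. Because of this I descend in small guarded steps and watch the force.

```bash
python3 -m creep '[0,0,-0.2,0,0,0,0, 0,0,-0.2,0,0,0,0, 0,0,-0.2,0,0,0,0, 0,0,-0.2,0,0,0,0, 0,0,0,0,0,0,0]'
```

```text
clock: 3.88
eef_pos: [596.8, -186.6, 44.8]
orientation: [0.707, -0.707, -0.01, 0.011]
contact_force: [-0.1, -0.2, 0.7]
finger_gap: 0.0
```

```bash
python3 -m creep '[0,0,-0.2,0,0,0,0, 0,0,-0.2,0,0,0,0, 0,0,-0.1,0,0,0,0, 0,0,0,0,0,0,0, 0,0,0,0,0,0,0]'
```

```text
clock: 4.5
eef_pos: [597.0, -186.6, 40.1]
orientation: [-0.707, 0.707, 0.011, -0.011]
contact_force: [-0.7, -0.4, 0.1]
finger_gap: -0.1
```

```bash
python3 - <<'E'
from h import *
from cell import *
for i in range(3):
    s=observe(); print(s["clock"],s["eef_pos"],s["contact_force"])
    d=get_image("side")
im=d["image"][:,:,::-1]
p=proj(d,s["eef_pos"])
a=cv2.resize(im[80:180,220:330],None,fx=6,fy=6,interpolation=cv2.INTER_CUBIC)
cv2.circle(a,tuple(int(x) for x in (p-[220,80])*6+3),4,(0,0,255),1)
cv2.imwrite("pics/s5.png",a)
E
```

```text
4.5 [ 596.96323854 -186.62251839   40.14156201] [-0.695389   -0.38422597  0.09128527]
4.55 [ 596.96975709 -186.67039553   40.18108198] [ 0.75524424 -0.02560514  0.15132102]
4.6 [ 596.96013079 -186.68160848   40.18795931] [-0.03446946 -0.35284899  0.15282602]
```

View pics/s5.png

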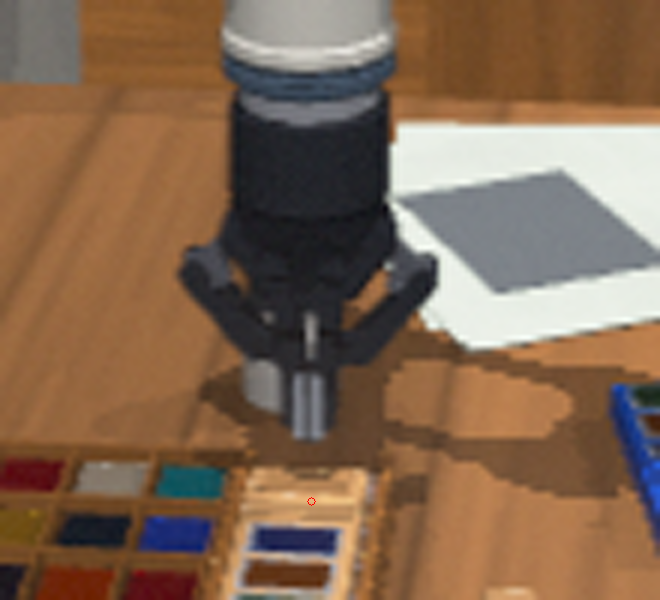

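No contact at a reported z of 40, which fits the pictures. The real tip is still about 25–30 mm above the pad, so I continue down.

```bash
python3 -m creep '[0,0,-0.4,0,0,0,0, 0,0,-0.4,0,0,0,0, 0,0,-0.4,0,0,0,0, 0,0,-0.4,0,0,0,0, 0,0,0,0,0,0,0]'
python3 -m creep '[0,0,-0.2,0,0,0,0, 0,0,-0.2,0,0,0,0, 0,0,-0.1,0,0,0,0, 0,0,0,0,0,0,0, 0,0,0,0,0,0,0]'
python3 - <<'E'
from h import *
from cell import *
for i in range(2):
    s=observe(); print(s["clock"],s["eef_pos"],s["contact_force"])
    d=get_image("side")
im=d["image"][:,:,::-1]
a=cv2.resize(im[80:180,220:330],None,fx=6,fy=6,interpolation=cv2.INTER_CUBIC)
cv2.imwrite("pics/s6.png",a)
im=get_image("wrist")["image"][:,:,::-1]
cv2.imwrite("pics/w6.png",cv2.resize(im[0:290,170:360],None,fx=2,fy=2,interpolation=cv2.INTER_CUBIC))
E
```

```text
clock: 5.28
eef_pos: [596.6, -186.5, 23.4]
orientation: [0.707, -0.707, -0.01, 0.011]
contact_force: [-0.1, -0.6, 1.3]
finger_gap: 0.1
clock: 5.9
eef_pos: [597.0, -186.7, 19.2]
orientation: [-0.707, 0.707, 0.011, -0.011]
contact_force: [0.1, 0.5, -0.4]
finger_gap: 0.1
5.9 [ 596.96874213 -186.66748275   19.1670495 ] [ 0.08453514  0.54527424 -0.41168863]
5.95 [ 596.9859277  -186.68784287   19.17623038] [-0.5633325   0.47759219 -0.57418932]
```

View pics/s6.png

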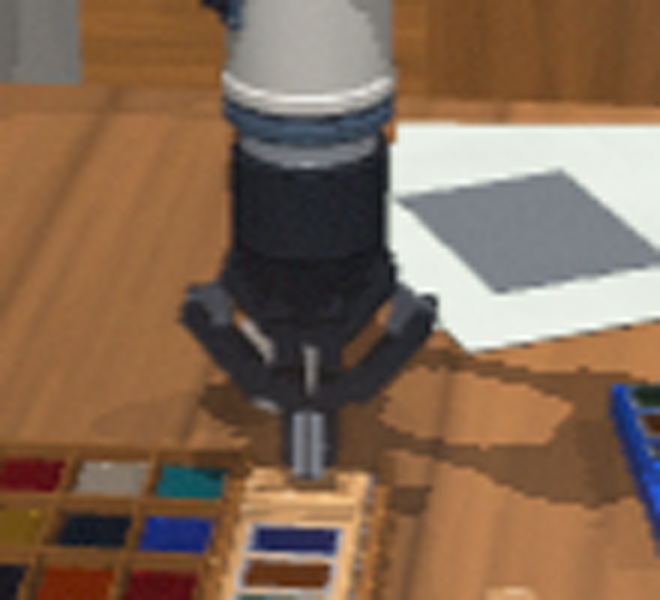

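View pics/w6.png

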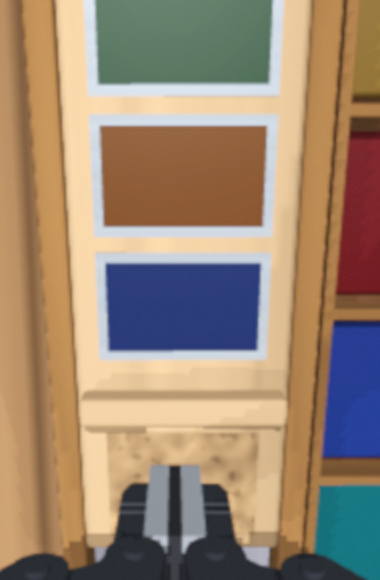

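```bash
python3 -m creep '[0,0,-0.2,0,0,0,0, 0,0,-0.2,0,0,0,0, 0,0,-0.2,0,0,0,0, 0,0,0,0,0,0,0, 0,0,0,0,0,0,0]'
```

```text
clock: 6.68
eef_pos: [596.9, -186.7, 13.1]
orientation: [-0.707, 0.707, 0.011, -0.011]
contact_force: [0.2, -0.9, 0.2]
finger_gap: 0.2
```

```bash
python3 -m creep '[0,0,-0.1,0,0,0,0, 0,0,-0.1,0,0,0,0, 0,0,-0.1,0,0,0,0, 0,0,0,0,0,0,0, 0,0,0,0,0,0,0]'
```

```text
clock: 7.3
eef_pos: [596.9, -186.7, 10.1]
orientation: [-0.707, 0.707, 0.011, -0.011]
contact_force: [0.3, 0.1, -0.9]
finger_gap: 0.1
```

```bash
python3 -m creep '[0,0,-0.1,0,0,0,0, 0,0,-0.1,0,0,0,0, 0,0,-0.1,0,0,0,0, 0,0,0,0,0,0,0, 0,0,0,0,0,0,0]'; python3 - <<'E'
from h import *
from cell import *
for i in range(2):
    s=observe(); print(s["clock"],s["eef_pos"],s["contact_force"])
    d=get_image("side")
im=d["image"][:,:,::-1]
a=cv2.resize(im[80:180,220:330],None,fx=6,fy=6,interpolation=cv2.INTER_CUBIC)
cv2.imwrite("pics/s7.png",a)
im=get_image("wrist")["image"][:,:,::-1]
cv2.imwrite("pics/w7.png",cv2.resize(im[0:290,170:360],None,fx=2,fy=2,interpolation=cv2.INTER_CUBIC))
E
```

```text
clock: 7.92
eef_pos: [597.1, -186.7, 8.1]
orientation: [-0.707, 0.707, 0.011, -0.01]
contact_force: [-1.8, 1.4, 5.7]
finger_gap: -0.2
7.925 [ 597.08952512 -186.71609089    8.07360144] [-1.84986874  1.4179759   5.74197364]
7.975 [ 597.10562502 -186.70713087    8.07007453] [-2.93299748  0.79272254  4.91322854]
```

View pics/s7.png

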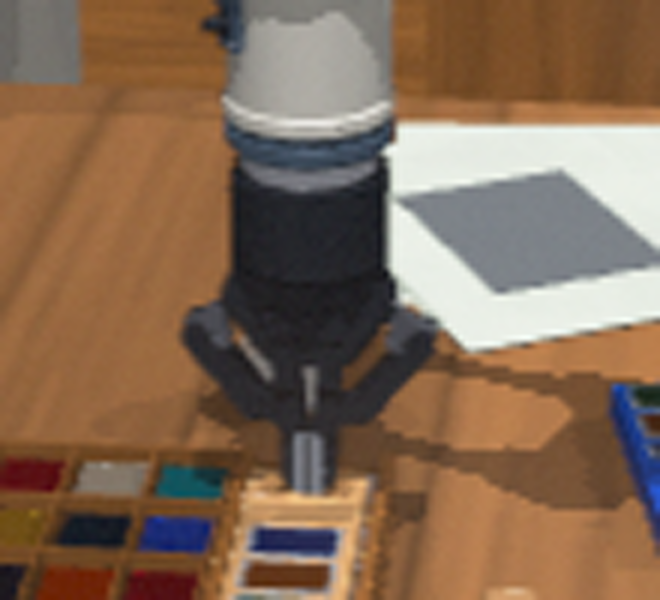

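View pics/w7.png

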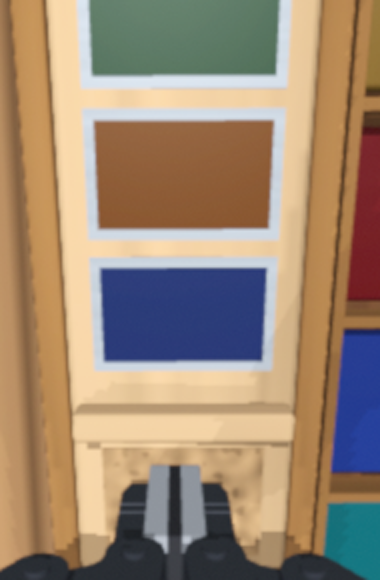

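Contact is at a reported z of about 8 with 5.7 N upward, and the fingers stand on the cork pad about 5 mm behind the rib. Now I press down.

```bash
python3 -m creep '[0,0,-0.3,0,0,0,0, 0,0,-0.3,0,0,0,0, 0,0,-0.3,0,0,0,0, 0,0,-0.1,0,0,0,0, 0,0,0,0,0,0,0]'
```

```text
clock: 8.7
eef_pos: [597.2, -186.8, -0.4]
orientation: [-0.707, 0.707, 0.011, -0.01]
contact_force: [-4.7, 2.2, 11.8]
finger_gap: 0.3
```

```bash
python3 -m creep '[0,0,-0.1,0,0,0,0, -0.05,0.3,-0.1,0,0,0,0, -0.05,0.3,0,0,0,0,0, 0,0.3,0,0,0,0,0, -0.05,0.3,0,0,0,0,0]'
```

```text
clock: 9.32
eef_pos: [598.1, -178.7, -0.5]
orientation: [-0.704, 0.71, 0.013, -0.007]
contact_force: [0.3, -8.4, 11.7]
finger_gap: -0.1
```

```bash
python3 - <<'E'
from h import *
from cell import *
s=observe(); print(s["clock"],s["eef_pos"],s["contact_force"])
im=get_image("wrist")["image"][:,:,::-1]
cv2.imwrite("pics/w8.png",cv2.resize(im[0:290,170:360],None,fx=2,fy=2,interpolation=cv2.INTER_CUBIC))
s=observe(); print(s["clock"],s["eef_pos"],s["contact_force"])
E
```

```text
9.325 [ 5.98059302e+02 -1.78723579e+02 -4.70515785e-01] [ 0.25656193 -8.39690957 11.74489307]
9.375 [ 5.98085036e+02 -1.78375331e+02 -4.39848018e-01] [ 0.55928433 -8.01361992 12.60114023]
```

View pics/w8.png

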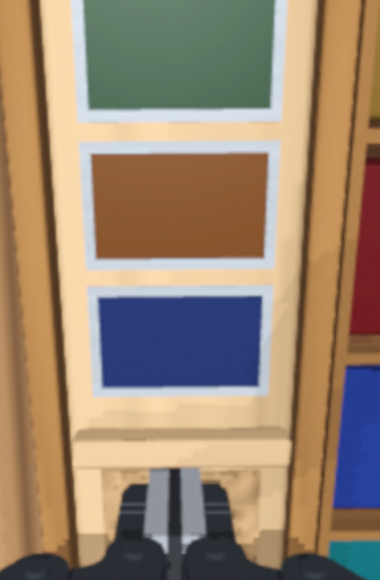

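```bash
python3 -m creep '[0,0.4,0,0,0,0,0, -0.05,0.4,-0.05,0,0,0,0, 0,0.4,0,0,0,0,0, -0.05,0.4,0,0,0,0,0, 0,0.4,0,0,0,0,0]'
```

```text
clock: 10.0
eef_pos: [597.3, -158.8, -0.8]
orientation: [-0.704, 0.71, 0.013, -0.007]
contact_force: [-0.6, -9.6, 12.4]
finger_gap: -0.4
```

```bash
cat > look.py <<'E'
import sys
from h import *
from cell import *
n=sys.argv[1]
s=observe(); print(s["clock"],s["eef_pos"].round(1),s["contact_force"].round(1),rot(s["orientation"]).as_matrix().round(3)[:,1])
im=get_image("wrist")["image"][:,:,::-1]
a=cv2.resize(im[0:290,170:360],None,fx=2,fy=2,interpolation=cv2.INTER_CUBIC)
im=get_image("side")["image"][:,:,::-1]
b=cv2.resize(im[110:255,200:300],None,fx=4,fy=4,interpolation=cv2.INTER_CUBIC)
cv2.imwrite(f"pics/{n}.png",np.hstack([a,b]))
E
python3 look.py l1
```

```text
10.0 [ 597.3 -158.8   -0.8] [-0.6 -9.6 12.4] [ 0.008 -0.008 -1.   ]
```

View pics/l1.png

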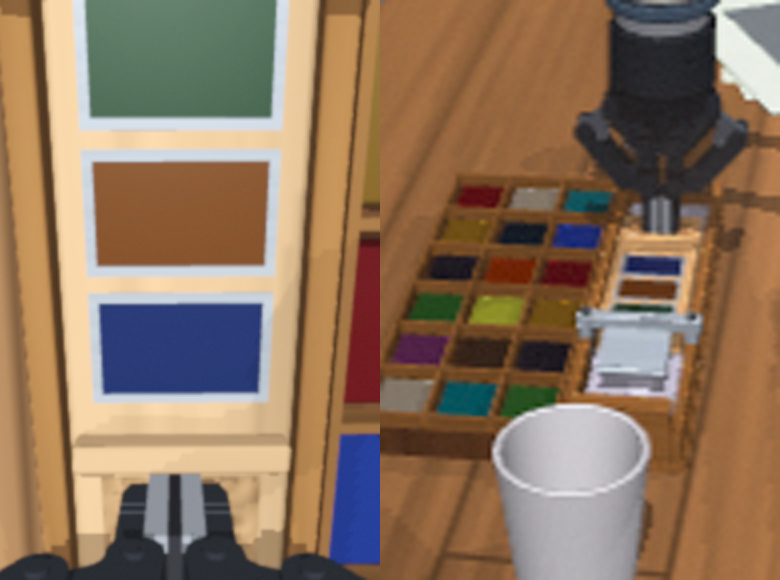

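The tray moves with the fingers and is about to go under the bar. It stays pressed (Fz 12 N, push 9–10 N), so I continue.

```bash
python3 -m creep '[0,0.4,0,0,0,0,0, -0.05,0.4,0,0,0,0,0, 0,0.4,0,0,0,0,0, 0,0.4,0,0,0,0,0, 0,0.4,0,0,0,0,0]'; python3 -m creep '[-0.05,0.4,0,0,0,0,0, 0,0.4,0,0,0,0,0, 0,0.4,0,0,0,0,0, -0.05,0.4,0,0,0,0,0, 0,0.4,0,0,0,0,0]';python3 look.py l2
```

```text
clock: 10.72
eef_pos: [596.7, -138.7, -0.9]
orientation: [-0.704, 0.71, 0.013, -0.007]
contact_force: [0.2, -9.3, 12.8]
finger_gap: 0.2
clock: 11.35
eef_pos: [595.8, -118.6, -0.9]
orientation: [-0.704, 0.71, 0.013, -0.007]
contact_force: [1.1, -9.1, 12.6]
finger_gap: -0.3
11.35 [ 595.8 -118.6   -0.9] [ 1.1 -9.1 12.6] [ 0.008 -0.007 -1.   ]
```

View pics/l2.png

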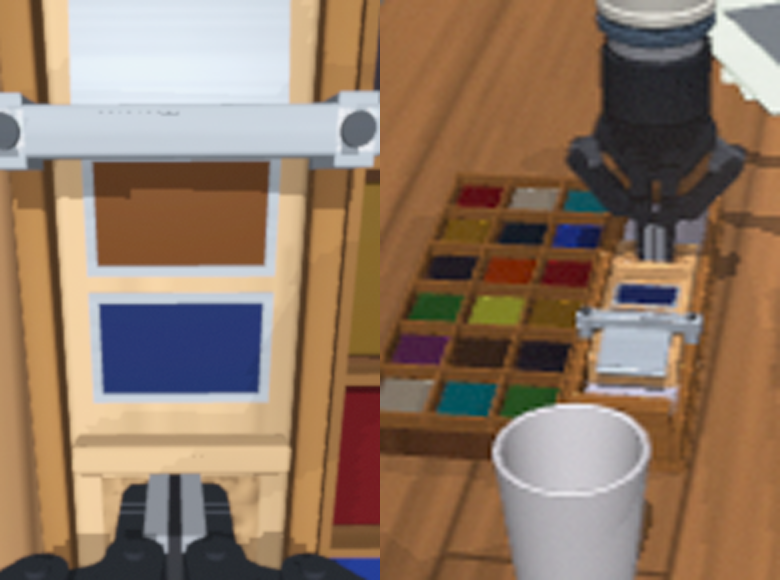

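```bash
python3 -m creep '[0,0.4,0,0,0,0,0, -0.05,0.4,0,0,0,0,0, 0,0.4,0,0,0,0,0, 0,0.4,0,0,0,0,0, 0,0.4,0,0,0,0,0]'; python3 -m creep '[-0.05,0.4,0,0,0,0,0, 0,0.4,0,0,0,0,0, 0,0.4,0,0,0,0,0, -0.05,0.4,0,0,0,0,0, 0,0.4,0,0,0,0,0]';python3 look.py l3
```

```text
clock: 12.08
eef_pos: [595.2, -100.6, -1.1]
orientation: [-0.704, 0.71, 0.012, -0.007]
contact_force: [0.2, -13.3, 11.5]
finger_gap: -0.1
clock: 12.7
eef_pos: [594.3, -79.8, -1.2]
orientation: [-0.704, 0.71, 0.012, -0.007]
contact_force: [-0.1, -13.7, 12.4]
finger_gap: -0.2
12.7 [594.3 -79.8  -1.2] [ -0.1 -13.7  12.4] [ 0.008 -0.009 -1.   ]
```

View pics/l3.png

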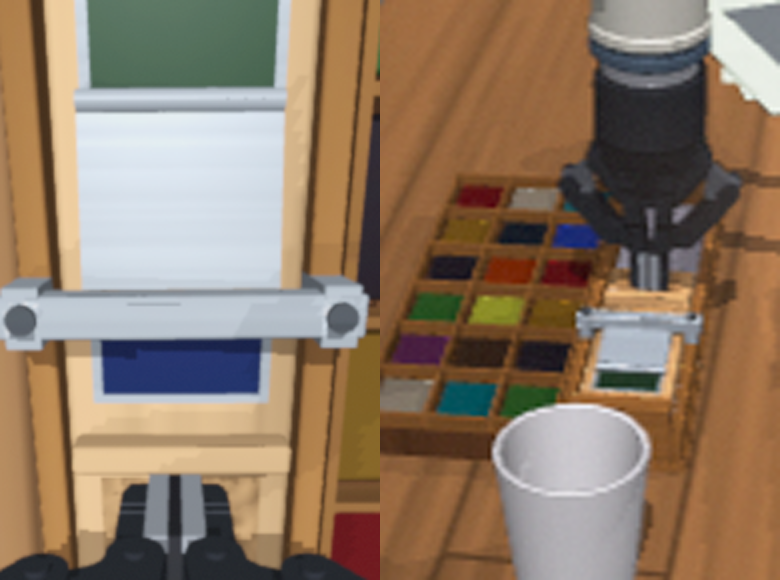

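```bash
python3 -m creep '[0,0.3,0,0,0,0,0, -0.05,0.3,0,0,0,0,0, 0,0.3,0,0,0,0,0, 0,0.3,0,0,0,0,0, 0,0,0,0,0,0,0]'; python3 -m creep '[0,0.2,0,0,0,0,0, 0,0.2,0,0,0,0,0, 0,0.2,0,0,0,0,0, 0,0,0,0,0,0,0, 0,0,0,0,0,0,0]';python3 look.py l4
```

```text
clock: 13.42
eef_pos: [593.8, -67.4, -1.2]
orientation: [-0.704, 0.71, 0.013, -0.007]
contact_force: [0.0, -12.5, 12.7]
finger_gap: 0.1
clock: 14.05
eef_pos: [593.8, -62.5, -1.2]
orientation: [-0.704, 0.71, 0.012, -0.007]
contact_force: [0.2, -15.3, 11.3]
finger_gap: 0.6
14.05 [593.8 -62.5  -1.2] [  0.2 -15.3  11.3] [ 0.008 -0.01  -1.   ]
```

View pics/l4.png

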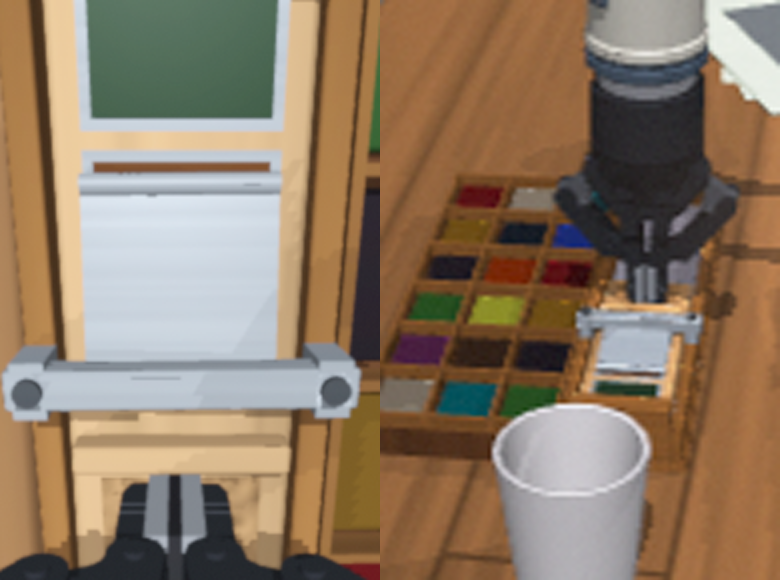

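```bash
python3 -m creep '[0,0.2,0,0,0,0,0, 0,0.2,0,0,0,0,0, 0,0,0,0,0,0,0, 0,0,0,0,0,0,0, 0,0,0,0,0,0,0]'
```

```text
clock: 14.78
eef_pos: [593.8, -62.6, -1.2]
orientation: [-0.701, 0.713, 0.012, -0.006]
contact_force: [0.1, -27.5, 10.7]
finger_gap: -0.1
```

The tray is at the stop: a further 4 mm command gave no motion and the push rose to 27 N, at the predicted y of about -63. I relax the push before lifting, so that friction on the rib can't lift the tray.

```bash
python3 -m creep '[0,-0.2,0,0,0,0,0, 0,-0.2,0,0,0,0,0, 0,-0.2,0,0,0,0,0, 0,-0.1,0,0,0,0,0, 0,0,0,0,0,0,0]'
```

```text
clock: 15.4
eef_pos: [593.8, -62.3, -1.2]
orientation: [-0.705, 0.709, 0.013, -0.007]
contact_force: [0.6, -5.5, 12.7]
finger_gap: -0.1
```

```bash
python3 -m creep '[0,-0.1,0,0,0,0,0, 0,-0.05,0,0,0,0,0, 0,0,0.3,0,0,0,0, 0,0,0.3,0,0,0,0, 0,0,0,0,0,0,0]'; python3 look.py l5
```

```text
clock: 16.02
eef_pos: [592.5, -62.3, 2.0]
orientation: [-0.706, 0.708, 0.012, -0.009]
contact_force: [2.8, -4.4, 5.5]
finger_gap: -0.1
16.025 [592.5 -62.3   2. ] [ 2.8 -4.4  5.5] [ 0.004 -0.002 -1.   ]
```

View pics/l5.png

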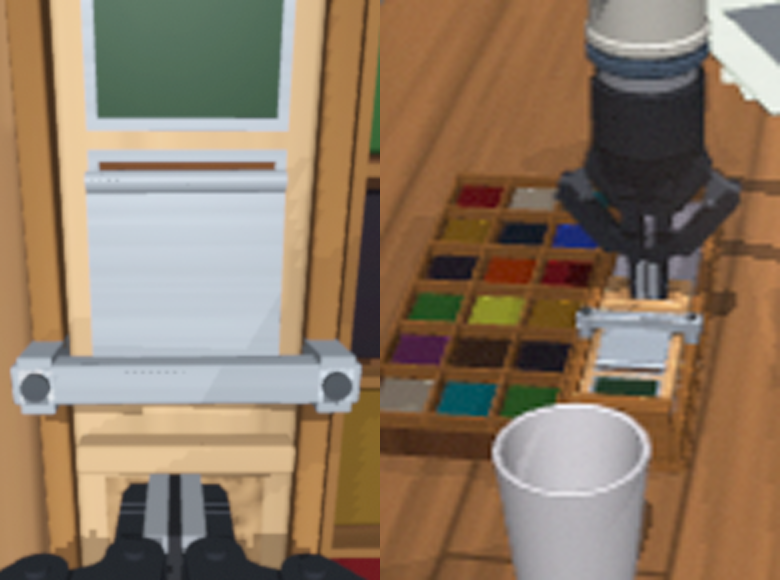

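```bash
python3 -m creep '[0,-0.1,0,0,0,0,0, 0,-0.05,0,0,0,0,0, 0,0,0.1,0,0,0,0, 0,0,0.1,0,0,0,0, 0,0,0,0,0,0,0]'
```

```text
clock: 16.75
eef_pos: [590.5, -62.4, 2.2]
orientation: [0.707, -0.707, -0.01, 0.011]
contact_force: [1.0, 0.0, 2.6]
finger_gap: 0.1
```

Forces are nearly zero, so I lift clear.

```bash
python3 -m creep '[0,0,0.2,0,0,0,0, 0,-0.1,0.3,0,0,0,0, 0,-0.3,1,0,0,0,0, 0,-0.3,3,0,0,0,0, 0,0,4,0,0,0,0]'; python3 look.py l6
```

```text
clock: 17.38
eef_pos: [590.0, -70.0, 87.7]
orientation: [0.707, -0.707, -0.01, 0.011]
contact_force: [1.0, -0.3, -0.5]
finger_gap: -0.3
17.375 [590.  -70.   87.7] [ 1.  -0.3 -0.5] [-0.003  0.    -1.   ]
```

View pics/l6.png

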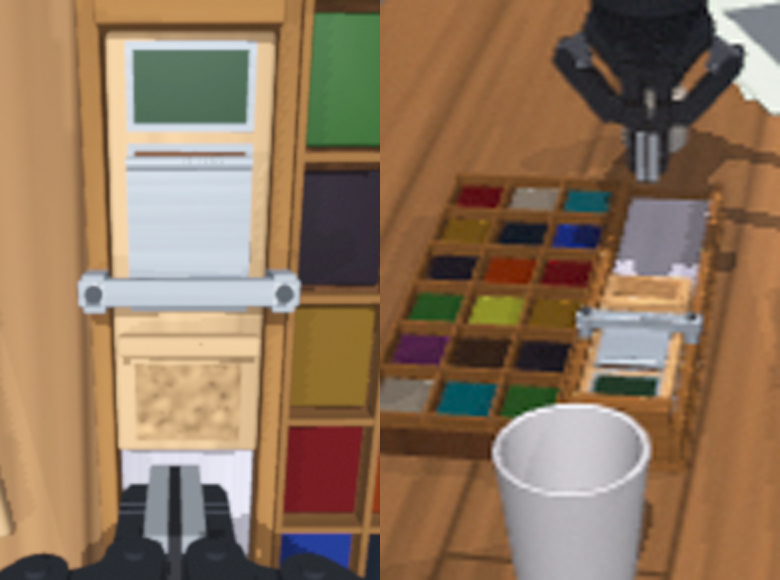

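The tray is released and under the bar. I check the gap to the stop by casting rays.

```bash
python3 -m creep '[0,0,2,0,0,0,0, 0,0,0,0,0,0,0, 0,0,0,0,0,0,0, 0,0,0,0,0,0,0, 0,0,0,0,0,0,0]'; python3 - <<'E'
from h import *
from cell import *
s=observe(); d=get_image("wrist"); print(s["clock"],s["eef_pos"],s["contact_force"])
M=np.eye(4); M[:3,:3]=rot(s["orientation"]).as_matrix(); M[:3,3]=s["eef_pos"]
C=M@d["tool_from_camera"]; np.savez("c3.npz",C=C,k=[d["fx"],d["cx"],d["cy"]])
im=d["image"][:,:,::-1]
cv2.imwrite("pics/w9.png",cv2.resize(im[0:240,200:320],None,fx=2.5,fy=2.5,interpolation=cv2.INTER_CUBIC))
t=get_image("top")["image"][:,:,::-1]
cv2.imwrite("pics/t9.png",cv2.resize(t[125:275,180:420],None,fx=3.3,fy=3.3,interpolation=cv2.INTER_CUBIC))
E
```

```text
clock: 18.1
eef_pos: [590.5, -69.6, 106.7]
orientation: [0.707, -0.707, -0.01, 0.011]
contact_force: [-0.8, -0.0, -0.6]
finger_gap: -0.1
18.1 [590.53374348 -69.56472477 106.68592531] [-0.8306471  -0.03331122 -0.5555871 ]
```

View pics/w9.png

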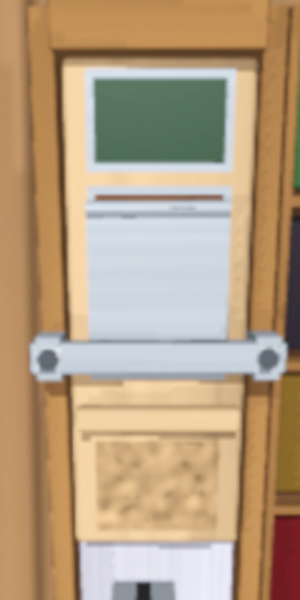

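View pics/t9.png

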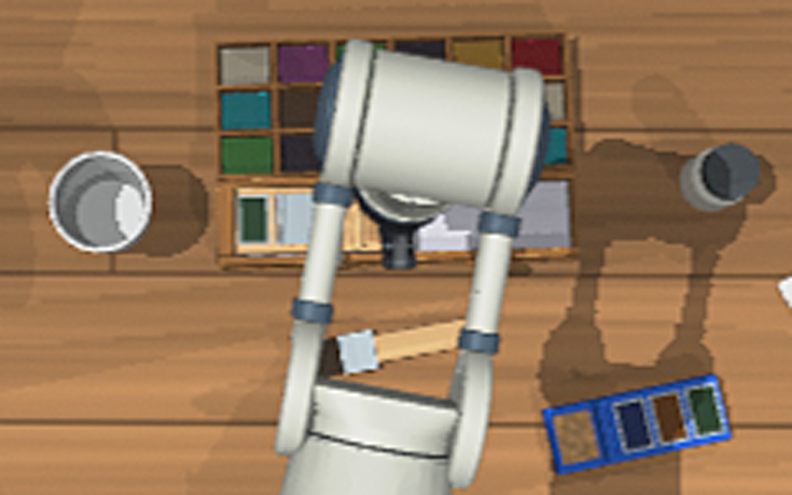

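```bash
python3 - <<'E'
from h import *
f=np.load("c3.npz"); C=f["C"]; fx,cx,cy=f["k"]
def W(u,v,z):
    u=200+(u+.5)/2.5-.5; v=(v+.5)/2.5-.5
    r=C[:3,:3]@np.array([(u-cx)/fx,(v-cy)/fx,1.]); return (C[:3,3]+r*(z-C[2,3])/r[2]).round(1)
for n,a in dict(front=(157,59,41),stop_top_edge=(157,48,48),stop_far=(157,5,48),bar_rear=(157,376,51),bar_topfront=(157,342,51),back=(157,540,41),pad=(157,487,41),rib=(157,437,51)).items(): print(n,W(*a))
E
```

```text
front [589.   61.8  41. ]
stop_top_edge [588.8  63.2  48. ]
stop_far [588.4  74.   48. ]
bar_rear [592.2 -32.7  51. ]
bar_topfront [591.8 -21.6  51. ]
back [594.6 -95.7  41. ]
pad [593.9 -74.9  41. ]
rib [592.9 -53.6  51. ]
```

Tray front is at y = 61.8, stop face at y = 63.2, and the pad is at box y ≈ 12.8 (12.5 when home). The leaf lies lifted on the tray, and the pot, jar and brush appear where they were. I hand in.

```bash
python3 -c "
from cell import *
print(job_done())"
```

```text
the job is handed in; nothing more can be done
None
```

I pressed the wooden tray down on its thumb pad with the shut fingertips (about 12 N). Keeping it pressed, I slid it about 115 mm under the bar and leaf spring until it met the end stop. I then relaxed the push, lifted off and handed the job in at about 18 s; no verdict was reported.

**Last checks:**
- **At the stop:** the push rose to 27 N with no further motion, so the tray was touching the stop. After release, the wrist view put the tray front about 1.4 mm from the stop face, within the roughly 2 mm calibration.
- **Tray position:** the pad was at paint box y ≈ 12.8 mm, against 12.5 mm when home. The tray looked flat, with the leaf spring resting on it; I did not measure its tilt or the leaf angle.
- **Surroundings:** the gripper was clear with forces near zero. The pot, jar and brush looked unmoved in the top view; I did not measure them.

**What disagreed:**
- **Fingertip height:** the real fingertips stood about 37–40 mm above the reported TCP, both in the pictures and at contact (reported z ≈ 8 mm on a 46 mm high pad). I descended by force in small steps instead of trusting the reported height.
- **First wrist view:** it placed the pad 5–7 mm away from where the top view had it. A closer wrist view then agreed to about 1 mm.

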